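# Clear the inspection stage and hold the specimen block in its corner

### The job

The blue calibration plate is in the way on the black inspection stage: stand it on its long edge in a free slot of the green rack, right down in the slot, and let go of it. Then pick up the aluminium specimen block, set it flat on the stage and gently press it square into the corner so that it bears on both steel fences at once. Finish while still gripping it and pressing it against both fences (do not let go), and leave everything else where it is.

Things in the scene. Friction and masses are not known exactly. Their poses are not given: they have to be found in the camera images.
- stage: black, smooth and slippery inspection stage (friction about 0.25, its fences too) fixed to the bench, a flat slab 190 (its x) x 170 (its y) x 12 tall with two steel fences forming a corner. Origin: centre of its underside, so its top is 12 above; z up, x towards its far fence, y towards its side fence. Stands left or right on the bench and turned by up to 20 degrees.
- fence_far: steel fence fixed on the stage, 20 tall above the stage's top, 15 thick, running along the stage's y. Origin: on its inner face, at the stage's top, 70 along the stage's x from the stage's centre. Axes as the stage's: the fence body lies on the +x side of the origin and spans -60 to +75 in y.
- fence_side: steel fence fixed on the stage, 20 tall above the stage's top, 15 thick, running along the stage's x. Origin: on its inner face, at the stage's top, 60 along the stage's y from the stage's centre. Axes as the stage's: the fence body lies on the +y side of the origin and spans -60 to +70 in x. The two inner faces meet at a square corner at the stage's (70, 60).
- block: loose machined aluminium specimen block, about 0.35 to 0.65 kg, lying on the bench at the start: a base 70 (its x) x 60 (its y) x 24 tall, with a rib on top 70 (x) x 36 (y) running from 24 to 58 above the underside, an orange resin disc with a dark specimen on the rib's top. Origin: centre of its underside, z up. The rib can be gripped across its 36 width.
- target: loose blue calibration plate with a grid of white squares, 80 long (its x) x 12 thick (its y) x 70 tall (its z), about 0.18 kg, standing on its long edge on the stage, in the corner, at the start. Origin: centre of its lower edge, z up.
- rack: green slotted rack fixed to the bench: base 110 (its x) x 125 (its y) x 10 tall, with three parallel slots along its x. Each slot is 100 long with open ends, 16 wide between two 5 thick walls; slot floor 10 and wall tops 40 above the bench. Origin: centre of its underside; z up.
- slot0 (a point): centre of the floor of the free slot at the rack's -y end, axes as the rack's
- slot1 (a point): centre of the floor of the free middle slot (45 from each of the others), axes as the rack's
- slot2 (a point): centre of the floor of the slot at the rack's +y end, which holds the grey plate
- stored: grey plate with black squares, same size as the blue one, already standing in the rack's slot2. Origin: centre of its lower edge. Leave it there.
- jar_a: bystander, leave alone: small sample jar with a white lid, 44 across, 45 tall; origin at its underside
- jar_b: bystander, leave alone: small sample jar with a red lid, 44 across, 45 tall; origin at its underside
- dish: bystander, leave alone: shallow glass dish, 84 across, 16 tall; origin at its underside
- tweezers: bystander, leave alone: steel tweezers lying flat, 120 long; origin at its underside
- pliers: bystander, leave alone: pliers with red handles lying flat, about 145 long; origin at its underside
- flask: bystander, leave alone: clear bottle with a blue cap, 60 across, 130 tall; origin at its underside
- driver: bystander, leave alone: screwdriver lying flat, 160 long; origin at its underside's middle

How it is judged:
By the outcome, as a careful person would: the job done as asked, in the order asked, and still so for the second after the job is handed in, while the arm keeps its last pose, push and grip.
It also fails if it takes over 61 s, if anything falls off the work surface, if the arm or the gripper's body presses on something with over 40 N, if the wrist force passes 120 N, or if a joint passes its speed limit or range.

### The arm

A 6-joint arm with a two-finger parallel gripper is mounted at the origin on the work surface. World frame = base frame: x ahead of the robot, y to its left, z up, the work surface at z = 0. Lengths are in m, angles in rad, forces in N, time in s.
With the tool pointing down it reaches from about 0.35 to 0.775 m from the base axis. Payload 7.3 kg.
Tool frame: the origin (TCP) lies between the finger pads; the fingertips stand 17 mm ahead of it and the grasp point (between the pads) lies 2 mm behind it; z points along the fingers, y is the line along which they close (so a half turn about z gives the same grasp; the last joint's range is limited). The gripper opens to 92 mm and grips with 3 to 60 N. Pads are 19 mm wide; open, the fingers measure 130 mm over their backs; the gripper's body (75 mm by 190 mm) begins 47 mm behind the grasp point.
Start: joints at [1.053, 0.342, 1.524, -0, 1.275, -0.146], TCP at [0.191, 0.489, 0.244] pointing down, gripper open.
Joint ranges: [-2.53, 2.53], [-0.77, 2.02], [0.04, 2.7], [-1, 4.14], [0.28, 2.66], [-3.11, 3.11]. Speed limits (rad/s): [2.57, 2.57, 3.14, 3.14, 3.14, 3.14].

### API

Orientations are given as [roll, pitch, yaw] about the fixed x, y, z axes, in that order (R = Rz(yaw) Ry(pitch) Rx(roll)).
In Python, from cell import robot, optics gives the robot as it stands.
- The arm moves only by the tool play_rows, never from a script. Its argument "rows" is a list of rows, each a list of 7 numbers: the shift along the tool's x, y, z in cm, then the turn, a rotation vector about the tool's x, y, z in rad, then the opening, from 0 (shut) to 1 (fully open). In form: [[tx, ty, tz, wx, wy, wz, grip], ...]. A call has 1 to 20 rows; each row is the pose to reach, as a shift and turn from the pose commanded when the call began, along the tool's axes at that moment; what a row does not reach only later rows make up. A row lasts 1/10 s, in which the tool goes at most 50 mm and 8.59 degrees, less where a joint would pass 70% of its speed; a pose out of reach is approached as far as the arm can. A call with a gripper value outside its range is refused whole. The fingers move at their own pace and stop on an object; "squeeze" is the grip in N (left out, the last holds). Time passes only in rows, so rows that repeat a pose let the fingers close. It gives the time, the measured TCP pose, the force, the opening and the grip force at its end, in the units of the state.
- robot.observe(): the state, without advancing time (a new reading comes with each control period).
- optics.read_camera(name): name is "scene" or "top" or "wrist"; returns (picture, depth): 384x512x3 uint8, red, green, blue; 384x512 float32, m along the optical axis (not along the pixel's ray), 0 where there is no reading.
- optics.camera_model(name): a dict with "fx", "fy", "cx", "cy" (pixels), "dist" ([k1, k2, p1, p2, k3] as OpenCV has them; the pictures are not rectified), "origin" and "rotation" of the camera in the world; the wrist camera has in their place "tool_from_camera" (4x4, takes a point from camera to tool coordinates, whose origin is the TCP and whose axes are the flange's). Camera axes: x right, y up, looking along -z (the intrinsics and any distortion apply to the point x, -y, -z); pixel columns grow to the right and rows downward; lengths in m; the calibration is good to about 2 mm. A picture is of the moment at which its call begins: read the wrist's pose just before it. camera_model takes no time and is no camera call.
- robot.hand_in(): hands the job in; it is judged then, once.
The state is a dict: "time": time; "qpos": joint angles; "qvel": joint speeds; "joint_efforts": joint torques, N m; "tool_pos": TCP position; "tool_rot": TCP orientation; "contact_force": force on the tool from outside, world axes, zero at the start; "torque": the same for the moment, N m; "opening": finger opening in m; "grip_force": force on a finger pad.
Only numpy, scipy, OpenCV 4.12 (cv2) and the standard library are available. Lean on these libraries where they do the work, as an engineer would, in place of code of your own. Each camera call takes 0.05 s, during which the arm holds its last target. There are 200 camera calls.

## Working session

There is one attempt and no reset: what is moved stays moved. The work goes in short steps, Python scripts to look and compute and a tool call to move; the robot and the scene stay as the last step left them, time stands still between calls to the robot, and variables do not carry over. Pictures are saved under pics/ and viewed, at most 10 in all, crops included, and the job is handed in when it is done.

Besides the shell and the picture viewer there is one more tool, called after "Call:" as name([rows], argument=value, ...), one row to a line, values as JSON. play_rows: Moves the arm, as the interface text tells. Its arguments: {"type":"object","properties":{"rows":{"type":"array"},"squeeze":{"type":"number"}},"required":["rows"]}

```bash
ls; mkdir -p pics; python3 - <<'E'
from cell import robot, optics
import cv2, numpy as np
s=robot.observe(); print(s)
for n in ("top","scene"):
    p,d=optics.read_camera(n); cv2.imwrite(f"pics/{n}0.png",p[:,:,::-1]); np.savez(f"pics/{n}0.npz",p=p,d=d)
    print(n,optics.camera_model(n), (d>0).mean())
E
```

```text
pics
{'time': 0.0, 'qpos': array([ 1.05298434e+00,  3.42733714e-01,  1.52502129e+00, -7.23992952e-06,
        1.27543384e+00, -1.45998570e-01]), 'qvel': array([ 7.89708628e-05, -1.65851934e-03,  2.68747277e-04, -3.80572342e-04,
        7.08202731e-05, -6.70777287e-04]), 'joint_efforts': array([ 3.09417806e-05, -4.31236517e+01, -2.44215846e+01,  7.18052150e-02,
        5.60767134e-02, -1.30101571e-04]), 'tool_pos': array([0.19051878, 0.48878828, 0.24303777]), 'tool_rot': array([-3.14001244e+00, -2.25365391e-04,  2.76978117e+00]), 'contact_force': array([0.13605729, 0.19052299, 0.91320625]), 'torque': array([0.03657029, 0.00140473, 0.01382627]), 'grip_force': 0.0, 'opening': 0.09172419504227831}
top {'fx': 423.7580322611312, 'fy': 423.7580322611312, 'cx': 258.986864750584, 'cy': 194.0059044764579, 'dist': array([-0.08165191,  0.        ,  0.        ,  0.        ,  0.        ]), 'origin': array([ 0.32134571, -0.01978388,  1.13696412]), 'rotation': array([ 0.19773078,  0.00710317, -1.57933551])} 0.9962972005208334
scene {'fx': 372.51382973585055, 'fy': 372.51382973585055, 'cx': 257.3399960717057, 'cy': 183.09624273156476, 'dist': array([-0.03583997,  0.        ,  0.        ,  0.        ,  0.        ]), 'origin': array([1.04917711, 0.1764793 , 0.85849992]), 'rotation': array([ 0.59003834, -0.01237449,  1.93167916])} 0.9957478841145834
```

View pics/top0.png

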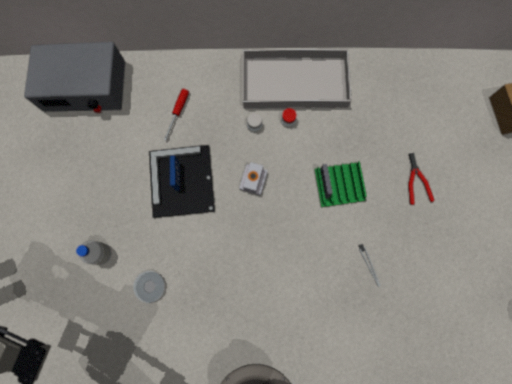

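View pics/scene0.png

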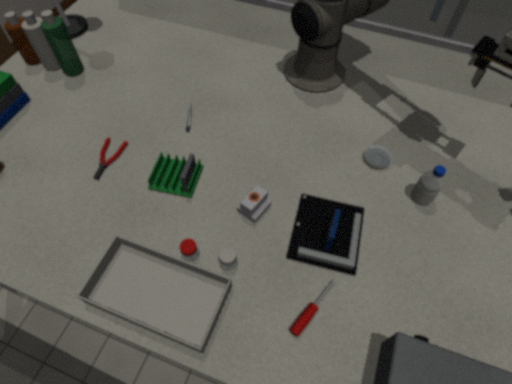

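The top view (image up = +x, left = +y) shows the stage at (182,180) with its fences up and left. The blue plate stands along stage x near (177,172), the block is at (253,178), and the rack is at (341,184) with the grey plate in its left slot. The free slots are the middle and right ones.

```bash
cat > h.py <<'E'
import numpy as np, cv2
from scipy.spatial.transform import Rotation as R
from cell import robot, optics
def cam(n,s=None):
    m=optics.camera_model(n); K=np.array([[m['fx'],0,m['cx']],[0,m['fy'],m['cy']],[0,0,1]])
    if 'origin' in m: o=np.array(m['origin']); Q=R.from_euler('xyz',m['rotation']).as_matrix()
    else:
        T=np.array(m['tool_from_camera']); Rt=R.from_euler('xyz',s['tool_rot']).as_matrix()
        Q=Rt@T[:3,:3]; o=s['tool_pos']+Rt@T[:3,3]
    return K,np.array(m['dist']),o,Q
def rays(n,s=None,shape=(384,512)):
    K,D,o,Q=cam(n,s); v,u=np.mgrid[:shape[0],:shape[1]]
    pts=cv2.undistortPoints(np.stack([u,v],-1).reshape(-1,1,2).astype(float),K,D).reshape(*shape,2)
    c=np.stack([pts[...,0],-pts[...,1],-np.ones(shape)],-1)
    return o,c@Q.T
def cloud(n,d,s=None):
    o,r=rays(n,s); return o+r*d[...,None]
def proj(n,P,s=None):
    K,D,o,Q=cam(n,s); c=(np.atleast_2d(P)-o)@Q; c=c*[1,-1,-1]
    return cv2.projectPoints(c,np.zeros(3),np.zeros(3),K,D)[0].reshape(-1,2)
def rect(xy):
    r=cv2.minAreaRect((np.asarray(xy)*1000).astype(np.float32)); return np.round(r[0],1),np.round(r[1],1),round(r[2],1)
E
python3 - <<'E'
from h import *
for n in ("top","scene"):
    z=np.load(f"pics/{n}0.npz"); p,d=z['p'],z['d']; P=cloud(n,d)
    h=cv2.cvtColor(p,cv2.COLOR_RGB2HSV); H,S,V=[h[...,i].astype(int) for i in range(3)]
    print(n)
    x,y,zz=P[...,0],P[...,1],P[...,2]
    near=(x>.2)&(x<.75)&(abs(y)<.4)&(d>0)
    print("bench z",np.median(zz[near&(V>130)&(S<40)]))
    def show(l,m,q=None):
        k,lab,st,_=cv2.connectedComponentsWithStats(m.astype(np.uint8)); 
        if k<2: print(l,"none");return
        m=lab==1+np.argmax(st[1:,4]); print(l,m.sum(),*rect(P[m][:,:2]),"z",np.percentile(zz[m],[5,50,95]).round(3))
    show("blue",near&(H>95)&(H<130)&(S>120)&(V>30)&(y<.35)&(x>.3))
    show("green",near&(H>45)&(H<85)&(S>100))
    show("stage black",near&(V<60)&(zz<.025)&(y>.05)&(x>.33))
    show("stage all",near&(zz>.008)&(zz<.06)&(y>.05)&(y<.3)&(x>.33))
    show("block",near&(zz>.012)&(abs(y)<.06)&(x>.32)&(x<.5))
    show("block rib",near&(zz>.045)&(abs(y)<.06)&(x>.32)&(x<.5))
    show("stored",near&(zz>.055)&(y<-.1)&(x>.3)&(x<.48))
    show("fence",near&(zz>.022)&(zz<.05)&(S<40)&(V>110)&(y>.05)&(y<.3)&(x>.33))
    show("orange",near&(H<18)&(S>120)&(abs(y)<.04)&(x<.5))
E
```

```text
top
bench z 0.0005859291692583701
blue 241 [605.9 218.7] [97.7 30.4] 2.5 z [0.013 0.08  0.085]
green 1532 [ 572.1 -232.2] [108.1 119. ] 8.7 z [0.007 0.014 0.042]
stage black 2997 [586.5 198.7] [185.7 166.3] 5.3 z [0.009 0.013 0.017]
stage all 3872 [587.9 199.8] [189.3 171.9] 5.5 z [0.009 0.013 0.034]
block none
block rib none
stored none
fence 484 [600.9 209.1] [143. 136.] 6.3 z [0.029 0.032 0.036]
orange none
scene
bench z 0.059134970391766184
blue 227 [576.9 214.5] [125.3  19.5] 1.2 z [0.013 0.083 0.086]
green 1277 [ 575.2 -231.6] [108.1 119.9] 7.8 z [0.01  0.024 0.042]
stage black 3470 [589.7 200.8] [189.8 167.7] 5.6 z [0.011 0.014 0.017]
stage all 4311 [589.  201.3] [190.4 169.3] 5.2 z [0.011 0.014 0.035]
block none
block rib none
stored none
fence 2 [662.7 255.1] [3.5 0. ] -129.2 z [0.035 0.036 0.037]
orange none
```

```bash
python3 - <<'E'
from h import *
for n in ("top","scene"):
    z=np.load(f"pics/{n}0.npz"); p,d=z['p'],z['d']; P=cloud(n,d)
    h=cv2.cvtColor(p,cv2.COLOR_RGB2HSV); H,S,V=[h[...,i].astype(int) for i in range(3)]
    x,y,zz=P[...,0],P[...,1],P[...,2]
    near=(x>.2)&(x<.75)&(abs(y)<.4)&(d>0)
    def show(l,m):
        k,lab,st,_=cv2.connectedComponentsWithStats(m.astype(np.uint8)); 
        if k<2: print(l,"none");return
        m=lab==1+np.argmax(st[1:,4]); print(l,m.sum(),*rect(P[m][:,:2]),"z",np.percentile(zz[m],[5,50,95]).round(3))
    print(n)
    show("blue top",near&(zz>.074)&(y>.1)&(y<.27)&(x>.5))
    B=(abs(y)<.09)&(x>.5)&(x<.65)
    show("block",near&(zz>.012)&B)
    show("block rib",near&(zz>.05)&B)
    show("orange",near&(H<18)&(S>110)&B)
    show("stored",near&(zz>.06)&(y<-.12)&(x>.48))
    show("rack walls",near&(zz>.034)&(y<-.12)&(x>.48)&(H>45)&(H<85)&(S>90))
    show("rack base",near&(zz>.005)&(y<-.12)&(x>.48)&(y>-.33))
    G=near&(zz>.034)&(zz<.047)&(y<-.12)&(x>.48)&(H>45)&(H<85)&(S>90)
    k,lab,st,_=cv2.connectedComponentsWithStats(G.astype(np.uint8))
    for i in range(1,k):
        if st[i,4]>15: print("wall",st[i,4],*rect(P[lab==i][:,:2]))
    cv2.imwrite(f"pics/c{n}.png",np.vstack([cv2.resize(p[a:b,c:e],None,fx=4,fy=4,interpolation=2) for a,b,c,e in ([(135,225,140,290)] if n=="top" else [(170,280,140,340)])])[:,:,::-1])
E
```

```text
top
blue top 161 [597.3 209.6] [79.3 12.7] 2.7 z [0.077 0.082 0.086]
block 628 [585.    3.3] [59.9 71.6] 72.8 z [0.021 0.056 0.061]
block rib 371 [585.    3.4] [35.8 70.5] 73.3 z [0.054 0.058 0.062]
orange 55 [587.    2.3] [22.9 23.4] 39.4 z [0.055 0.059 0.062]
stored 187 [ 571.  -188.3] [80.4 13.3] 7.7 z [0.065 0.079 0.083]
rack walls 107 [ 564.3 -179.8] [94.8  8.6] 8.4 z [0.035 0.04  0.048]
rack base 1847 [ 573.6 -236.8] [109.  132.3] 8.2 z [0.007 0.018 0.079]
wall 80 [ 577.3 -267.9] [93.7  6.3] 7.1
wall 66 [ 580.3 -288.4] [94.1  5. ] 7.8
wall 76 [ 571.2 -223. ] [96.3  6. ] 8.3
wall 79 [ 573.3 -244. ] [94.8  5.8] 8.2
wall 98 [ 564.3 -179.8] [94.8  8.6] 8.4
scene
blue top 164 [600.4 211.8] [78.1 12. ] 1.6 z [0.08  0.084 0.086]
block 714 [588.2   4.6] [59.8 71.9] 72.1 z [0.018 0.055 0.062]
block rib 380 [587.5   3.7] [37. 71.] 72.8 z [0.054 0.059 0.062]
orange 55 [587.    2.5] [21.7 23. ] 32.0 z [0.058 0.061 0.062]
stored 204 [ 573.  -187.6] [82.3 13.5] 7.6 z [0.063 0.08  0.083]
rack walls 102 [ 571.  -178.8] [90.3  8.6] 7.9 z [0.036 0.041 0.044]
rack base 1750 [ 557.3 -234.8] [148.5 125.4] 7.6 z [0.01  0.029 0.081]
wall 59 [ 584.  -286.5] [91.5  4.7] 8.2
wall 79 [ 581.2 -266.7] [94.2  5.4] 7.6
wall 83 [ 577.8 -243.7] [94.6  7.4] 7.7
wall 76 [ 577.3 -222. ] [90.7  5.6] 8.1
wall 101 [ 571.  -178.8] [90.3  8.6] 7.9
```

View pics/ctop.png

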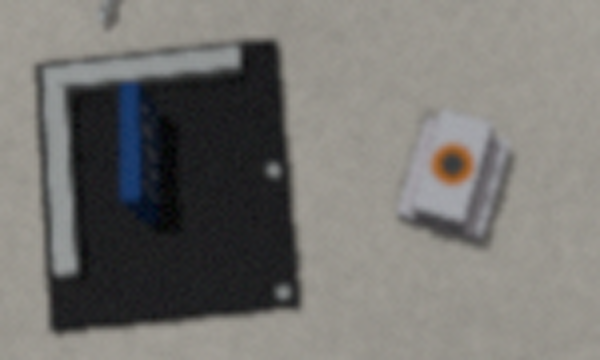

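The crop shows the plate's top edge about 20 mm clear of the side fence, with its far end close to the far fence. The block's rib runs at about -17°.

```bash
cat >> h.py <<'E'
def goal(x,y,z,yawdeg,s=None):
    s=s or robot.observe(); A=R.from_euler('xyz',s['tool_rot']); B=R.from_euler('xyz',[np.pi,0,np.radians(yawdeg)])
    print("shift cm",(A.inv().apply(np.array([x,y,z])-s['tool_pos'])*100).round(2),"rotvec",(A.inv()*B).as_rotvec().round(3))
E
python3 -c "
from h import *
goal(.598,.2105,.16,182.2)"
```

```text
shift cm [-48.07 -11.12   8.32] rotvec [-0.001 -0.    -0.41 ]
```

Call:
play_rows([
  [-4,-1,0,0,0,-0.03,1],
  [-8,-1.9,0.5,0,0,-0.08,1],
  [-12.5,-2.9,1,0,0,-0.12,1],
  [-17,-3.9,2,0,0,-0.16,1],
  [-21.5,-5,3,0,0,-0.2,1],
  [-26,-6,4,0,0,-0.24,1],
  [-30.5,-7,5,0,0,-0.28,1],
  [-35,-8,6,0,0,-0.32,1],
  [-39,-9,7,0,0,-0.36,1],
  [-43,-10,7.6,0,0,-0.41,1],
  [-46,-10.7,8,0,0,-0.41,1],
  [-48.1,-11.1,8.3,0,0,-0.41,1],
  [-48.1,-11.1,8.3,0,0,-0.41,1],
  [-48.1,-11.1,8.3,0,0,-0.41,1],
  [-48.1,-11.1,8.3,0,0,-0.41,1],
])

```text
time: 1.6
tool_pos: [0.5976, 0.2117, 0.1607]
tool_rot: [3.141, -0.001, -3.103]
contact_force: [-0.2, 0.6, 0.6]
opening: 0.0919
grip_force: 0.0
```

```bash
python3 - <<'E'
from h import *
s=robot.observe(); p,d=optics.read_camera("wrist"); np.savez("pics/w1.npz",p=p,d=d)
cv2.imwrite("pics/w1.png",p[:,:,::-1]); print(s['tool_pos'],s['tool_rot'],optics.camera_model("wrist"))
P=cloud("wrist",d,s); z=P[...,2]
h=cv2.cvtColor(p,cv2.COLOR_RGB2HSV).astype(int)
m=(d>0)&(z>.072)&(z<.092)&(h[...,1]>110)&(h[...,0]>90)&(h[...,0]<130)
print(m.sum(),rect(P[m][:,:2]),np.median(z[m]) if m.any() else 0)
f=(d>0)&(z>.026)&(z<.040)&(h[...,1]<60)&(h[...,2]>80); print("fence",f.sum(),rect(P[f][:,:2]),np.median(z[f]))
E
```

```text
[0.59762136 0.21174661 0.16072128] [ 3.14136358e+00 -7.13757568e-04 -3.10250636e+00] {'fx': 303.308319046098, 'fy': 303.308319046098, 'cx': 253.78016458958038, 'cy': 192.36005273305562, 'dist': array([-0.07614577,  0.        ,  0.        ,  0.        ,  0.        ]), 'tool_from_camera': array([[ 8.96575547e-04,  9.56694096e-01,  2.91093803e-01,
         7.94648043e-02],
       [ 9.99998760e-01, -4.80829423e-04, -1.49974943e-03,
        -5.25121382e-04],
       [-1.29483496e-03,  2.91094786e-01, -9.56693341e-01,
        -1.41915187e-01],
       [ 0.00000000e+00,  0.00000000e+00,  0.00000000e+00,
         1.00000000e+00]])}
1515 (array([598.5, 209.9]), array([79.1, 11.7]), 2.5) 0.08296061683952696
fence 5035 (array([577.5, 233.1]), array([196.5, 458.7]), 17.2) 0.032959087350499905
```

View pics/w1.png

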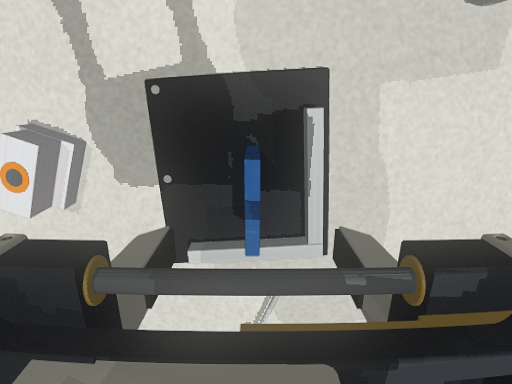

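The wrist view confirms the plate (252,150–255) centred between the open fingers, with the side fence at columns 305–325. Next I descend and grip.

```bash
python3 -c "
from h import *
goal(.598,.2101,.064,182.4)"
```

```text
shift cm [-0.03 -0.18  9.69] rotvec [ 0.    -0.    -0.003]
```

Call:
play_rows([
  [0,-0.18,2,0,0,0,0.6],
  [0,-0.18,4.5,0,0,0,0.6],
  [0,-0.18,7,0,0,0,0.6],
  [0,-0.18,9,0,0,0,0.6],
  [0,-0.18,9.7,0,0,0,0.6],
  [0,-0.18,9.7,0,0,0,0.6],
  [0,-0.18,9.7,0,0,0,0],
  [0,-0.18,9.7,0,0,0,0],
  [0,-0.18,9.7,0,0,0,0],
  [0,-0.18,9.7,0,0,0,0],
  [0,-0.18,9.7,0,0,0,0],
  [0,-0.18,9.7,0,0,0,0],
], squeeze=25)

```text
time: 2.85
tool_pos: [0.5987, 0.2092, 0.0639]
tool_rot: [3.141, 0.0, -3.103]
contact_force: [-0.3, -1.4, 1.8]
opening: 0.0118
grip_force: 21.6
```

Call:
play_rows([
  [0,0,-0.5,0,0,0,0],
  [0,0,-2,0,0,0,0],
  [0,0,-4.5,0,0,0,0],
  [0,0,-7.5,0,0,0,0],
  [0,0,-10,0,0,0,0],
  [0,0,-11,0,0,0,0],
  [0,0,-11,0,0,0,0],
])

```text
time: 3.55
tool_pos: [0.5992, 0.2093, 0.1751]
tool_rot: [3.141, 0.003, -3.103]
contact_force: [0.1, 0.1, -2.3]
opening: 0.0121
grip_force: 25.0
```

```bash
python3 -c "
from h import *
goal(.58,-.277,.165,187.9)"
```

```text
shift cm [  3.77 -48.53   0.97] rotvec [ 0.     0.003 -0.1  ]
```

Call:
play_rows([
  [0.2,-2,0,0,0,0,0],
  [0.5,-5.5,0,0,0,-0.01,0],
  [0.8,-9.5,0,0,0,-0.02,0],
  [1.1,-14,0,0,0,-0.03,0],
  [1.4,-18.5,0,0,0,-0.04,0],
  [1.8,-23,0,0,0,-0.05,0],
  [2.1,-27.5,0,0,0,-0.06,0],
  [2.5,-32,0,0,0,-0.07,0],
  [2.8,-36.5,0.3,0,0,-0.08,0],
  [3.1,-41,0.6,0,0,-0.09,0],
  [3.5,-45,0.8,0,0.003,-0.1,0],
  [3.7,-47.5,1,0,0.003,-0.1,0],
  [3.8,-48.5,1,0,0.003,-0.1,0],
  [3.8,-48.5,1,0,0.003,-0.1,0],
  [3.8,-48.5,1,0,0.003,-0.1,0],
  [3.8,-48.5,1,0,0.003,-0.1,0],
])

```text
time: 5.15
tool_pos: [0.5794, -0.2751, 0.1635]
tool_rot: [3.141, -0.003, -3.002]
contact_force: [0.3, 0.5, -1.9]
opening: 0.0119
grip_force: 25.0
```

```bash
cat > rk.py <<'E'
from h import *
import sys
tag=sys.argv[1]
s=robot.observe(); p,d=optics.read_camera("wrist"); np.savez(f"pics/{tag}.npz",p=p,d=d)
cv2.imwrite(f"pics/{tag}.png",p[:,:,::-1]); print(s['tool_pos'],s['tool_rot'])
P=cloud("wrist",d,s); x,y,z=P[...,0],P[...,1],P[...,2]
h=cv2.cvtColor(p,cv2.COLOR_RGB2HSV).astype(int); g=(h[...,0]>45)&(h[...,0]<85)&(h[...,1]>90)&(d>0)
m=(g&(z>.035)&(z<.047)).astype(np.uint8)
k,lab,st,_=cv2.connectedComponentsWithStats(m)
for i in range(1,k):
    if st[i,4]>60: print("wall",st[i,4],*rect(P[lab==i][:,:2]),np.median(z[lab==i]).round(4))
b=(h[...,0]>90)&(h[...,0]<130)&(h[...,1]>110)&(d>0)&(d<.35)
print("blue",b.sum(),rect(P[b][:,:2]),np.percentile(z[b],[2,98]).round(4))
E
python3 rk.py w2
```

```text
[ 0.57939134 -0.2751419   0.16354182] [ 3.14060803 -0.00325062 -3.00165109]
wall 573 [ 569.8 -246.2] [90.5  5.1] 8.0 0.0407
wall 485 [ 573.5 -291.1] [84.5  5.1] 8.1 0.0407
wall 183 [ 542.9 -274.3] [28.8  4.5] 8.5 0.0406
wall 659 [ 571.1 -224.7] [98.6  5.4] 8.0 0.0407
wall 690 [ 567.9 -200.8] [99.3  5.6] 7.8 0.0406
wall 108 [ 525.2 -186.3] [18.1  5.3] 10.5 0.0407
blue 3118 (array([ 568.2, -247.2]), array([65.9, 70.7]), 8.3) [0.1253 0.1839]
```

View pics/w2.png

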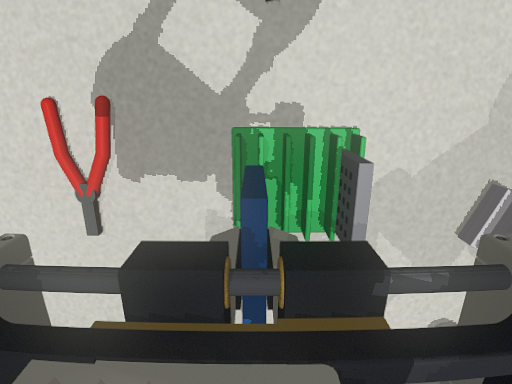

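Wrist view: the plate (242–267, 165–325) hangs over slot0, the leftmost slot, whose walls sit near columns 235 and 262. I'll measure the plate in the same camera so that any calibration bias cancels.

```bash
python3 - <<'E'
from h import *
s=robot.observe(); z0=np.load("pics/w2.npz"); p,d=z0['p'],z0['d']; P=cloud("wrist",d,s)
h=cv2.cvtColor(p,cv2.COLOR_RGB2HSV).astype(int)
b=(h[...,0]>95)&(h[...,0]<130)&(h[...,1]>90)&(d>0); b[:,:225]=0;b[:,285:]=0;b[:150]=0;b[325:]=0
n=np.array([-.1392,.9903,0])
for r in range(165,240,6):
    c=np.where(b[r])[0]
    if len(c): q=P[r,c]; print(r,c.min(),c.max(),(q@n*1000)[[0,len(c)//2,-1]].round(1),(q[[0,len(c)//2,-1],2]*1000).round(0), q[len(c)//2,0].round(3))
t=s['tool_pos']; print("tcp n",t@n*1000)
E
```

```text
171 245 263 [-358.6 -353.3 -347.9] [131. 132. 129.] 0.54
177 244 264 [-358.8 -353.3 -347.9] [146. 145. 145.] 0.54
183 243 264 [-359.  -353.4 -348.3] [157. 159. 157.] 0.54
189 242 265 [-359.1 -353.4 -348.2] [169. 169. 169.] 0.54
195 241 266 [-359.2 -353.4 -348.1] [178. 179. 177.] 0.54
201 241 267 [-359.  -353.4 -347.8] [183. 182. 182.] 0.542
207 241 266 [-359.  -353.4 -348.3] [184. 184. 183.] 0.544
213 241 266 [-359.1 -353.4 -348.2] [182. 182. 182.] 0.547
219 241 267 [-359.1 -353.4 -347.7] [184. 183. 182.] 0.55
225 241 266 [-359.1 -353.4 -348.2] [183. 184. 183.] 0.552
231 241 267 [-359.2 -353.4 -346.1] [182. 182. 152.] 0.556
237 241 267 [-359.2 -353.4 -346.4] [183. 183. 159.] 0.558
tcp n -353.24631960910386
```

Call:
play_rows([
  [0,-0.2,0.5,0,0,0,0],
  [0,-0.4,2,0,0,0,0],
  [0,-0.4,4,0,0,0,0],
  [0,-0.4,5.5,0,0,0,0],
  [0,-0.4,6,0,0,0,0],
  [0,-0.4,6,0,0,0,0],
  [0,-0.4,6,0,0,0,0],
  [0,-0.4,6,0,0,0,0],
])

```text
time: 6.0
tool_pos: [0.5801, -0.2811, 0.1048]
tool_rot: [-3.141, -0.001, -3.003]
contact_force: [0.3, 0.2, -1.8]
opening: 0.0121
grip_force: 25.0
```

```bash
cat > chk.py <<'E'
from h import *
import sys
s=robot.observe(); p,d=optics.read_camera("wrist"); P=cloud("wrist",d,s); cv2.imwrite(f"pics/{sys.argv[1]}.png",p[:,:,::-1])
h=cv2.cvtColor(p,cv2.COLOR_RGB2HSV).astype(int); n=np.array([-.1392,.9903,0]); z=P[...,2]; N=P@n*1000
t=s['tool_pos']; print("tcp",t,s['tool_rot'],"n",t@n*1000)
b=(h[...,0]>95)&(h[...,0]<130)&(h[...,1]>90)&(d>0)&(abs(N-t@n*1000)<12)&(z>.05)
print("plate n",np.percentile(N[b],[3,97]).round(1),"z",(np.percentile(z[b],[1,99])*1000).round(1), "x",np.percentile(P[b][:,0],[1,99]).round(3))
g=(h[...,0]>45)&(h[...,0]<85)&(h[...,1]>90)&(d>0)&(z>.035)&(z<.045)
k,lab,st,_=cv2.connectedComponentsWithStats(g.astype(np.uint8))
for i in range(1,k):
    if st[i,4]>40: q=N[lab==i]; print("wall",st[i,4],np.percentile(q,[3,97]).round(1),*rect(P[lab==i][:,:2]))
E
python3 chk.py w3
```

```text
tcp [ 0.58009468 -0.28108136  0.10478504] [-3.14054276e+00 -1.46340002e-03 -3.00322897e+00] n -359.10404742835783
plate n [-364.7 -353.8] z [ 61.5 125.6] x [0.54  0.605]
wall 324 [-370.5 -366. ] [ 560.5 -293.2] [58.6  4.3] 7.2
wall 567 [-349.5 -344.8] [ 558.8 -272. ] [61.3  5.1] 8.0
wall 772 [-325.6 -320.9] [ 560.4 -247.5] [71.5  5.5] 7.8
wall 823 [-304.6 -299.8] [ 557.9 -226.6] [72.8  5.8] 7.8
wall 882 [-280.9 -276. ] [ 554.5 -202.1] [72.5  7.7] 8.0
wall 211 [-259.8 -255.2] [ 525.  -186.2] [18.4  5.4] 8.4
```

Call:
play_rows([
  [0,0.15,0,0,0,0,0],
  [0,0.15,0.4,0,0,0,0],
  [0,0.15,0.8,0,0,0,0],
  [0,0.15,0.8,0,0,0,0],
  [0,0.15,0.8,0,0,0,0],
])

```text
time: 6.55
tool_pos: [0.5792, -0.2793, 0.0954]
tool_rot: [3.141, -0.003, -3.003]
contact_force: [-0.0, 0.1, -1.5]
opening: 0.0121
grip_force: 25.0
```

```bash
python3 chk.py w4
```

```text
tcp [ 0.57916035 -0.27932533  0.09536251] [ 3.14099099 -0.00339365 -3.00341423] n -357.23499675760905
plate n [-362.8 -352. ] z [ 55.9 116.7] x [0.539 0.604]
wall 829 [-304.5 -299.8] [ 555.7 -226.8] [68.3  5.8] 8.4
wall 905 [-280.8 -275.9] [ 551.7 -202.5] [67.3  7.9] 8.2
wall 512 [-370.5 -365.8] [ 558.7 -293.4] [55.4  4.8] 7.4
wall 489 [-349.5 -344.8] [ 556.3 -272.4] [56.1  5.1] 8.1
wall 771 [-325.7 -320.9] [ 557.9 -247.9] [66.3  5.3] 8.0
wall 226 [-259.8 -255.2] [ 525.1 -186.2] [18.6  5.3] 7.4
```

Call:
play_rows([
  [0,-0.02,0.3,0,0,0,0],
  [0,-0.02,0.6,0,0,0,0],
  [0,-0.02,0.9,0,0,0,0],
  [0,-0.02,1.2,0,0,0,0],
  [0,-0.02,1.6,0,0,0,0],
  [0,-0.02,2,0,0,0,0],
  [0,-0.02,2.4,0,0,0,0],
  [0,-0.02,2.8,0,0,0,0],
  [0,-0.02,3,0,0,0,0],
  [0,-0.02,3,0,0,0,0],
])

```text
time: 7.6
tool_pos: [0.5791, -0.2795, 0.0652]
tool_rot: [3.141, -0.004, -3.003]
contact_force: [-0.2, -0.0, -1.9]
opening: 0.012
grip_force: 25.0
```

No contact so far, so the plate is entering the slot freely. I'll seat it in small steps.

Call:
play_rows([
  [0,0,0.1,0,0,0,0],
  [0,0,0.2,0,0,0,0],
  [0,0,0.3,0,0,0,0],
  [0,0,0.35,0,0,0,0],
  [0,0,0.35,0,0,0,0],
])

```text
time: 8.1
tool_pos: [0.5792, -0.2796, 0.0621]
tool_rot: [3.141, -0.003, -3.003]
contact_force: [0.9, 0.5, -1.1]
opening: 0.0118
grip_force: 25.0
```

Call:
play_rows([
  [0,0,0.05,0,0,0,0],
  [0,0,0.1,0,0,0,0],
  [0,0,0.15,0,0,0,0],
  [0,0,0.15,0,0,0,0],
])

```text
time: 8.5
tool_pos: [0.5792, -0.2797, 0.0619]
tool_rot: [-3.141, -0.003, -3.003]
contact_force: [-3.3, 1.2, 6.9]
opening: 0.0117
grip_force: 25.0
```

The plate is on the floor (+8 N). I'll release it with a modest opening and go up.

Call:
play_rows([
  [0,0,0.05,0,0,0,0.35],
  [0,0,0.05,0,0,0,0.35],
  [0,0,0.05,0,0,0,0.35],
  [0,0,0,0,0,0,0.35],
  [0,0,-1,0,0,0,0.35],
  [0,0,-3,0,0,0,0.35],
  [0,0,-6,0,0,0,0.35],
  [0,0,-9,0,0,0,0.35],
  [0,0,-10,0,0,0,0.35],
  [0,0,-10,0,0,0,0.35],
])

```text
time: 9.5
tool_pos: [0.5803, -0.28, 0.1628]
tool_rot: [-3.139, 0.0, -3.003]
contact_force: [-0.6, 0.6, 0.5]
opening: 0.0322
grip_force: 0.0
```

```bash
python3 - <<'E'
from h import *
s=robot.observe(); p,d=optics.read_camera("wrist"); P=cloud("wrist",d,s)
h=cv2.cvtColor(p,cv2.COLOR_RGB2HSV).astype(int); z=P[...,2]
b=(h[...,0]>95)&(h[...,0]<130)&(h[...,1]>90)&(d>0)&(abs(P[...,1]+.28)<.03)&(z>.07)
print("plate",rect(P[b][:,:2]),np.percentile(z[b],[5,50,95]).round(4))
g=(d>0)&(z>.07)&(z<.09)&(abs(P[...,1]+.19)<.02)&(abs(P[...,0]-.57)<.06); print("stored",rect(P[g][:,:2]))
goal(.586,.0035,.165,163,s)
E
```

```text
plate (array([ 578.7, -279.8]), array([78.6, 11.5]), 8.2) [0.0798 0.081  0.082 ]
stored (array([ 566.6, -190.8]), array([69.2, 13.4]), 7.2)
shift cm [-4.47 28.   -0.29] rotvec [-0.002  0.001  0.435]
```

The plate is seated, with its top at 81 mm and aligned with the slot. Next I go over the block.

Call:
play_rows([
  [-0.3,2,0,0,0,0.03,0.6],
  [-0.9,6,-0.3,0,0,0.09,0.75],
  [-1.6,10.5,-0.3,0,0,0.16,0.75],
  [-2.4,15,-0.3,0,0,0.23,0.75],
  [-3.1,19.5,-0.3,0,0,0.3,0.75],
  [-3.8,23.5,-0.3,0,0,0.37,0.75],
  [-4.3,26.5,-0.3,0,0,0.42,0.75],
  [-4.5,28,-0.3,0,0,0.435,0.75],
  [-4.5,28,-0.3,0,0,0.435,0.75],
  [-4.5,28,-0.3,0,0,0.435,0.75],
  [-4.5,28,-0.3,0,0,0.435,0.75],
])

```text
time: 10.65
tool_pos: [0.5853, 0.0028, 0.1628]
tool_rot: [-3.14, -0.004, 2.844]
contact_force: [0.3, 0.4, -0.8]
opening: 0.0689
grip_force: 0.0
```

```bash
python3 - <<'E'
from h import *
s=robot.observe(); p,d=optics.read_camera("wrist"); P=cloud("wrist",d,s); cv2.imwrite("pics/w5.png",p[:,:,::-1])
z=P[...,2]; near=(d>0)&(np.hypot(P[...,0]-.586,P[...,1]-.003)<.06)
for a,b in((.05,.066),(.018,.066)):
    m=near&(z>a)&(z<b); print(m.sum(),rect(P[m][:,:2]),np.median(z[m]))
print(s['tool_pos'],s['tool_rot'])
E
```

```text
3321 (array([586.2,   1.8]), array([36. , 69.9]), 73.3) 0.05908505247322651
4985 (array([586.3,   1.8]), array([60.1, 70.1]), 73.3) 0.058570753128738245
[0.58527254 0.00283593 0.16284683] [-3.14003232 -0.0039523   2.84408619]
```

View pics/w5.png

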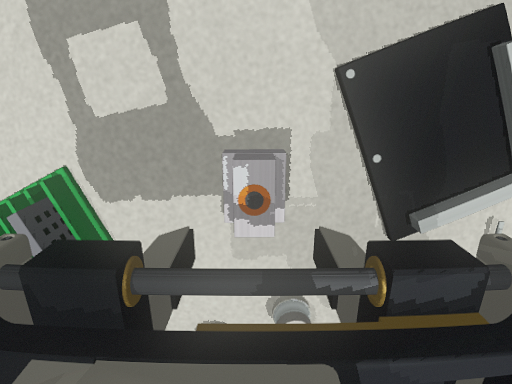

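The block (253,195) is between the fingers and the jar behind it (290,310) is clear. I descend to TCP z = 0.046 and grip.

```bash
python3 -c "
from h import *
goal(.5862,.0020,.046,163.2)"
```

```text
shift cm [-0.14 -0.02 11.71] rotvec [-0.001 -0.004 -0.005]
```

Call:
play_rows([
  [-0.1,0,2,0,0,-0.005,0.75],
  [-0.1,0,5,0,-0.003,-0.005,0.75],
  [-0.1,0,8.5,0,-0.003,-0.005,0.75],
  [-0.1,0,11,0,-0.003,-0.005,0.75],
  [-0.1,0,11.7,0,-0.003,-0.005,0.75],
  [-0.1,0,11.7,0,-0.003,-0.005,0.75],
  [-0.1,0,11.7,0,-0.003,-0.005,0.2],
  [-0.1,0,11.7,0,-0.003,-0.005,0.2],
  [-0.1,0,11.7,0,-0.003,-0.005,0.2],
  [-0.1,0,11.7,0,-0.003,-0.005,0.2],
  [-0.1,0,11.7,0,-0.003,-0.005,0.2],
], squeeze=45)

```text
time: 11.8
tool_pos: [0.5864, 0.0034, 0.0473]
tool_rot: [-3.14, 0.001, 2.85]
contact_force: [-0.5, -0.8, 3.1]
opening: 0.0353
grip_force: 45.0
```

Gripped at 45 N. I lift, and locate the fence inner faces from the earlier wrist frame.

Call:
play_rows([
  [0,0,-0.5,0,0,0,0.2],
  [0,0,-2,0,0,0,0.2],
  [0,0,-4,0,0,0,0.2],
  [0,0,-6,0,0,0,0.2],
  [0,0,-7,0,0,0,0.2],
  [0,0,-7,0,0,0,0.2],
])

```text
time: 12.4
tool_pos: [0.5867, 0.0038, 0.1177]
tool_rot: [-3.141, 0.002, 2.85]
contact_force: [0.7, 0.4, -5.7]
opening: 0.036
grip_force: 45.0
```

```bash
python3 - <<'E'
from h import *
def fence(n,p,d,s=None):
    P=cloud(n,d,s); z=P[...,2]; x,y=P[...,0],P[...,1]
    V=p.max(-1).astype(int); Smax=V-p.min(-1)
    m=(d>0)&(z>.024)&(z<.042)&(V>70)&(Smax<40)&(x>.47)&(x<.70)&(y>.1)&(y<.31)
    k,lab,st,_=cv2.connectedComponentsWithStats(m.astype(np.uint8)); 
    a=np.radians(5.4); u=np.array([np.cos(a),np.sin(a)]); v=np.array([-u[1],u[0]]); c=np.array([.588,.2005])
    q=(P[m][:,:2]-c)@np.stack([u,v],1)*1000
    f=q[(q[:,0]>66)&(abs(q[:,1])<50)]; g=q[(q[:,1]>56)&(q[:,0]<55)&(q[:,0]>-55)]
    for l,w,i in(("far",f,0),("side",g,1)):
        if len(w)<30: print(n,l,len(w)); continue
        j=1-i; e=np.arange(-50,51,10); E=[(t+5,np.percentile(w[(w[:,j]>=t)&(w[:,j]<t+10),i],[3,97])) for t in e if ((w[:,j]>=t)&(w[:,j]<t+10)).sum()>5]
        E=[(t,a_,b_) for t,(a_,b_) in E]; E=np.array(E)
        print(n,l,len(w),"inner fit",np.polyfit(E[:,0],E[:,1],1).round(4),"outer",np.polyfit(E[:,0],E[:,2],1).round(4),"z",np.median(z[m]).round(4))
s=dict(tool_pos=np.array([0.59762136,0.21174661,0.16072128]),tool_rot=np.array([3.14136358,-7.13757568e-04,-3.10250636]))
w=np.load("pics/w1.npz"); fence("wrist",w['p'],w['d'],s)
for n in("top","scene"):
    w=np.load(f"pics/{n}0.npz"); fence(n,w['p'],w['d'])
E
```

```text
wrist far 1522 inner fit [8.00000e-04 7.07791e+01] outer [2.20000e-03 8.40303e+01] z 0.0329
wrist side 2075 inner fit [3.00000e-03 5.94123e+01] outer [-2.60000e-03  7.39899e+01] z 0.0329
top far 215 inner fit [-1.16000e-02  6.86694e+01] outer [-9.40000e-03  8.29062e+01] z 0.0321
top side 242 inner fit [1.05000e-02 5.98271e+01] outer [1.21000e-02 7.38903e+01] z 0.0321
scene far 279 inner fit [-4.3000e-03  7.1275e+01] outer [3.00000e-04 8.44314e+01] z 0.0344
scene side 244 inner fit [5.40000e-03 6.13263e+01] outer [-1.54000e-02  7.42052e+01] z 0.0344
```

```bash
python3 -c "
from h import *
goal(.6093,.2201,.11,185.5)"
```

```text
shift cm [ 4.06 21.37  0.74] rotvec [-0.001  0.002 -0.388]
```

Call:
play_rows([
  [0.2,1.5,0,0,0,-0.03,0.2],
  [0.7,4,0,0,0,-0.07,0.2],
  [1.3,7,0,0,0,-0.13,0.2],
  [1.9,10,0,0,0,-0.19,0.2],
  [2.5,13,0.3,0,0,-0.25,0.2],
  [3.1,16,0.5,0,0,-0.31,0.2],
  [3.6,19,0.7,0,0.002,-0.36,0.2],
  [4,20.8,0.7,0,0.002,-0.388,0.2],
  [4.1,21.4,0.7,0,0.002,-0.388,0.2],
  [4.1,21.4,0.7,0,0.002,-0.388,0.2],
  [4.1,21.4,0.7,0,0.002,-0.388,0.2],
  [4.1,21.4,0.7,0,0.002,-0.388,0.2],
  [4.1,21.4,0.7,0,0.002,-0.388,0.2],
])

```text
time: 13.7
tool_pos: [0.6086, 0.2193, 0.1096]
tool_rot: [-3.141, -0.002, -3.047]
contact_force: [0.7, 0.3, -5.1]
opening: 0.0358
grip_force: 45.0
```

```bash
cat > st.py <<'E'
from h import *
a=np.radians(5.5); u=np.array([np.cos(a),np.sin(a)]); v=np.array([-u[1],u[0]]); c=np.array([.588,.2005])
s=robot.observe(); p,d=optics.read_camera("wrist"); P=cloud("wrist",d,s); z=P[...,2]
q=(P[...,:2]-c)@np.stack([u,v],1)*1000
V=p.max(-1).astype(int); g=(V-p.min(-1)<45)&(d>0)
def fit(l,m,i,pc):
    j=1-i; E=[]
    for t in range(-90,90,6):
        k=m&(q[...,j]>=t)&(q[...,j]<t+6)
        if k.sum()>8: E.append((t+3,np.percentile(q[k][:,i],pc)))
    if len(E)<3: print(l,"few"); return
    E=np.array(E); f=np.polyfit(E[:,0],E[:,1],1); f=np.polyfit(*E[abs(np.polyval(f,E[:,0])-E[:,1])<1].T,1)
    print(l,len(E),"slope deg",np.degrees(f[0]).round(2),"at0",f[1].round(2),"at30",np.polyval(f,30).round(2),"at-30",np.polyval(f,-30).round(2))
fz=g&(z>.027)&(z<.04)&(V>70)
fit("side inner",fz&(q[...,1]>54)&(q[...,1]<85)&(q[...,0]<60)&(q[...,0]>-58),1,3)
fit("side outer",fz&(q[...,1]>54)&(q[...,1]<85)&(q[...,0]<60)&(q[...,0]>-58),1,97)
T=s['tool_pos']; t=(T[:2]-c)@np.stack([u,v],1)*1000
r=g&(z>T[2]+.003)&(z<T[2]+.018)&(abs(q[...,0]-t[0])<50)&(abs(q[...,1]-t[1])<25)&(d>0)
print("rib",r.sum(),"z",np.median(z[r]) if r.any() else 0)
if r.sum()>50:
    fit("rib -y",r,1,3); fit("rib +y",r,1,97); fit("rib -x end",r,0,3)
b=g&(z>T[2]-.030)&(z<T[2]-.016)&(abs(q[...,0]-t[0])<60)&(abs(q[...,1]-t[1])<40)
print("base",b.sum(), np.percentile(q[b],[2,98],axis=0).round(1) if b.sum()>20 else "")
print("tcp stage",t.round(1),T,s['tool_rot'],"F stage",(s['contact_force'][:2]@np.stack([u,v],1)).round(1),s['contact_force'][2].round(1),"tq",s['torque'].round(2))
cv2.imwrite("pics/st.png",p[:,:,::-1])
E
python3 st.py
```

```text
side inner 18 slope deg 0.0 at0 59.59 at30 59.59 at-30 59.58
side outer 18 slope deg 0.37 at0 74.02 at30 74.21 at-30 73.83
rib 6969 z 0.12122062770530695
rib -y 11 slope deg 0.36 at0 -0.69 at30 -0.5 at-30 -0.88
rib +y 11 slope deg -1.5 at0 34.61 at30 33.82 at-30 35.4Traceback (most recent call last):
  File "st.py", line 21, in <module>
    fit("rib -y",r,1,3); fit("rib +y",r,1,97); fit("rib -x end",r,0,3)
                                               ~~~^^^^^^^^^^^^^^^^^^^^
  File "st.py", line 12, in fit
    E=np.array(E); f=np.polyfit(E[:,0],E[:,1],1); f=np.polyfit(*E[abs(np.polyval(f,E[:,0])-E[:,1])<1].T,1)
                                                    ~~~~~~~~~~^^^^^^^^^^^^^^^^^^^^^^^^^^^^^^^^^^^^^^^^^^^^
    raise TypeError("expected non-empty vector for x")
TypeError: expected non-empty vector for x
```

The side fence lies at 5.5–5.9°, and the tool is at 5.4° with the block 12 mm off both fences. I lower it, slowly at the end.

Call:
play_rows([
  [0,0,1,0,-0.002,0,0.2],
  [0,0,2.5,0,-0.002,0,0.2],
  [0,0,3.8,0,-0.002,0,0.2],
  [0,0,4.4,0,-0.002,0,0.2],
  [0,0,4.6,0,-0.002,0,0.2],
  [0,0,4.7,0,-0.002,0,0.2],
  [0,0,4.8,0,-0.002,0,0.2],
  [0,0,4.8,0,-0.002,0,0.2],
])

```text
time: 14.55
tool_pos: [0.6086, 0.2205, 0.0619]
tool_rot: [-3.141, 0.001, -3.045]
contact_force: [1.0, 0.6, -4.6]
opening: 0.0357
grip_force: 45.0
```

Call:
play_rows([
  [0,0,0.05,0,0,0,0.2],
  [0,0,0.1,0,0,0,0.2],
  [0,0,0.1,0,0,0,0.2],
])

```text
time: 14.85
tool_pos: [0.6084, 0.2204, 0.0605]
tool_rot: [-3.141, 0.0, -3.045]
contact_force: [-1.2, 0.2, -5.6]
opening: 0.0357
grip_force: 45.0
```

Call:
play_rows([
  [0,0,0.05,0,0,0,0.2],
  [0,0,0.1,0,0,0,0.2],
  [0,0,0.1,0,0,0,0.2],
])

```text
time: 15.15
tool_pos: [0.6084, 0.2204, 0.0594]
tool_rot: [-3.141, -0.0, -3.045]
contact_force: [-0.1, 0.2, -4.5]
opening: 0.0357
grip_force: 45.0
```

Call:
play_rows([
  [0,0,0.05,0,0,0,0.2],
  [0,0,0.05,0,0,0,0.2],
])

```text
time: 15.35
tool_pos: [0.6084, 0.2205, 0.0593]
tool_rot: [-3.141, 0.0, -3.045]
contact_force: [-2.5, -0.3, -0.6]
opening: 0.0359
grip_force: 45.0
```

Call:
play_rows([
  [0,0,0.05,0,0,0,0.2],
  [0,0,0.05,0,0,0,0.2],
])

```text
time: 15.55
tool_pos: [0.6085, 0.2205, 0.0593]
tool_rot: [-3.141, 0.001, -3.045]
contact_force: [-4.4, -0.3, 5.6]
opening: 0.0356
grip_force: 45.0
```

```bash
sed -i 's/; fit("rib -x end",r,0,3)//' st.py; python3 st.py
```

```text
side inner 15 slope deg 0.21 at0 59.56 at30 59.67 at-30 59.45
side outer 15 slope deg -0.0 at0 73.64 at30 73.64 at-30 73.64
rib 6969 z 0.07092266524198029
rib -y 11 slope deg 0.61 at0 0.4 at30 0.72 at-30 0.08
rib +y 11 slope deg -1.38 at0 35.58 at30 34.86 at-30 36.3
base 2124 [[-12.4 -12.1]
 [ 80.6  47.2]]
tcp stage [22.3 17.9] [0.60845823 0.22045187 0.05929222] [-3.14096377e+00  5.75906299e-04 -3.04533411e+00] F stage [-4.4  0.1] 5.6 tq [-0.25  0.52 -0.04]
```

View pics/st.png

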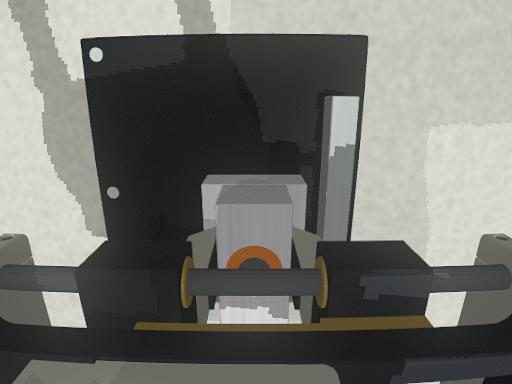

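The block is flat on the stage at (203–307,175+), with a 12 mm gap to the side fence (inner face around column 320) and a similar gap to the far fence. Tool y points to the side fence and tool −x to the far fence, so I close both gaps most of the way.

Call:
play_rows([
  [-0.2,0.2,0,0,0,0,0.2],
  [-0.4,0.4,0,0,0,0,0.2],
  [-0.6,0.6,0,0,0,0,0.2],
  [-0.8,0.8,0,0,0,0,0.2],
  [-0.9,0.9,0,0,0,0,0.2],
  [-1,1,0,0,0,0,0.2],
  [-1,1,0,0,0,0,0.2],
  [-1,1,0,0,0,0,0.2],
])

```text
time: 16.4
tool_pos: [0.618, 0.2311, 0.0593]
tool_rot: [-3.141, 0.002, -3.045]
contact_force: [-1.3, -2.1, 5.2]
opening: 0.0353
grip_force: 45.0
```

```bash
python3 st.py
```

```text
side inner 16 slope deg -2.68 at0 57.5 at30 56.1 at-30 58.9
side outer 16 slope deg 0.09 at0 73.87 at30 73.92 at-30 73.82
rib 6961 z 0.07096055743670918
rib -y 11 slope deg 0.82 at0 9.75 at30 10.18 at-30 9.32
rib +y 11 slope deg -0.66 at0 44.92 at30 44.57 at-30 45.26
base 3396 [[-24.7  -1.9]
 [ 77.4  67.2]]
tcp stage [32.8 27.6] [0.61802427 0.23114179 0.05932346] [-3.14069558e+00  1.64648650e-03 -3.04544980e+00] F stage [-1.5 -1.9] 5.2 tq [-0.38  0.34  0.01]
```

Next, fine steps into the side fence alone, watching for force.

Call:
play_rows([
  [0,0.05,0,0,0,0,0.2],
  [0,0.1,0,0,0,0,0.2],
  [0,0.15,0,0,0,0,0.2],
  [0,0.2,0,0,0,0,0.2],
  [0,0.2,0,0,0,0,0.2],
])

```text
time: 16.95
tool_pos: [0.6183, 0.2329, 0.0593]
tool_rot: [-3.14, 0.003, -3.046]
contact_force: [0.2, -3.5, 5.6]
opening: 0.0357
grip_force: 45.0
```

Call:
play_rows([
  [0,0.05,0,0,0,0,0.2],
  [0,0.1,0,0,0,0,0.2],
  [0,0.1,0,0,0,0,0.2],
])

```text
time: 17.25
tool_pos: [0.6183, 0.2335, 0.0593]
tool_rot: [-3.14, 0.003, -3.045]
contact_force: [0.3, -5.5, 5.0]
opening: 0.036
grip_force: 45.0
```

```bash
python3 st.py|tail -1
```

```text
tcp stage [33.3 30. ] [0.61827363 0.23351734 0.05930961] [-3.13979268e+00  2.56001772e-03 -3.04537103e+00] F stage [-0.2 -5.5] 5.0 tq [-0.8   0.11  0.06]
```

Call:
play_rows([
  [0,0.05,0,0,0,0,0.2],
  [0,0.1,0,0,0,0,0.2],
  [0,0.1,0,0,0,0,0.2],
])

```text
time: 17.6
tool_pos: [0.6183, 0.2336, 0.0594]
tool_rot: [-3.138, 0.002, -3.045]
contact_force: [0.2, -8.8, 4.7]
opening: 0.0362
grip_force: 45.0
```

Call:
play_rows([
  [-0.05,0,0,0,0,0,0.2],
  [-0.1,0,0,0,0,0,0.2],
  [-0.15,0,0,0,0,0,0.2],
  [-0.2,0,0,0,0,0,0.2],
  [-0.2,0,0,0,0,0,0.2],
])

```text
time: 18.1
tool_pos: [0.6185, 0.2336, 0.0594]
tool_rot: [-3.138, -0.002, -3.045]
contact_force: [-6.9, -9.2, 10.2]
opening: 0.0357
grip_force: 45.0
```

```bash
python3 st.py|tail -1
```

```text
tcp stage [33.5 30. ] [0.6184696  0.23361502 0.05936879] [-3.13807502e+00 -1.86752020e-03 -3.04503519e+00] F stage [-7.7 -8.5] 10.2 tq [-1.43  1.05  0.21]
```

Call:
play_rows([
  [-0.05,0,-0.03,0,0,0,0.2],
  [-0.1,0,-0.05,0,0,0,0.2],
  [-0.1,0,-0.05,0,0,0,0.2],
])

```text
time: 18.45
tool_pos: [0.6191, 0.2336, 0.0594]
tool_rot: [-3.138, -0.003, -3.045]
contact_force: [-6.3, -9.3, 8.8]
opening: 0.0355
grip_force: 45.0
```

```bash
python3 st.py; python3 - <<'E'
import numpy as np
from h import *
# block corner gap check from scene & top cameras
for n in ("top","scene"):
    p,d=optics.read_camera(n); np.savez(f"pics/{n}1.npz",p=p,d=d)
    c=proj(n,[[.62,.23,.05]])[0].astype(int); print(n,c)
    k=p[c[1]-45:c[1]+45,c[0]-60:c[0]+60]; cv2.imwrite(f"pics/{n}1.png",cv2.resize(k,None,fx=6,fy=6,interpolation=2)[:,:,::-1])
E
```

```text
side inner 16 slope deg -2.89 at0 57.33 at30 55.82 at-30 58.84
side outer 16 slope deg 0.16 at0 73.86 at30 73.94 at-30 73.77
rib 6975 z 0.07108144167002489
rib -y 11 slope deg 0.2 at0 12.52 at30 12.63 at-30 12.42
rib +y 11 slope deg -1.38 at0 48.06 at30 47.34 at-30 48.78
base 3655 [[-24.    0.4]
 [ 32.5  69.6]]
tcp stage [34.1 30. ] [0.61908863 0.23364309 0.05942881] [-3.13796178e+00 -2.91836802e-03 -3.04502323e+00] F stage [-7.1 -8.6] 8.8 tq [-1.43  1.03  0.2 ]
top [167 165]
scene [337 238]
```

View pics/scene1.png

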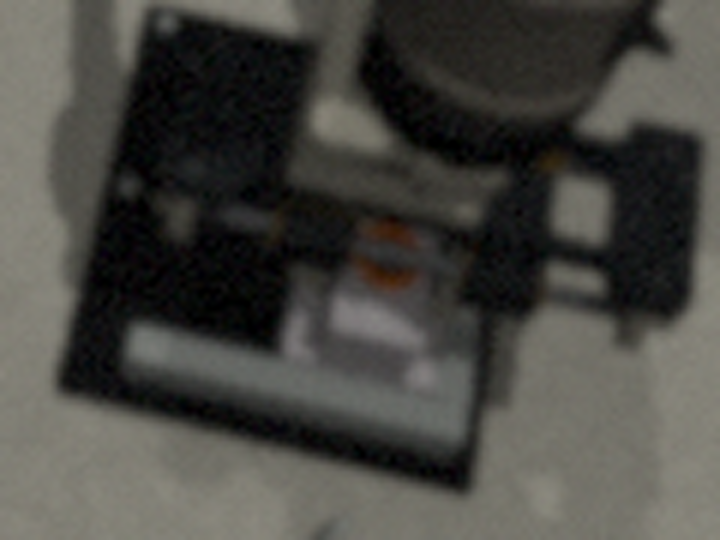

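The scene view shows the block in the corner, very near the far fence. It slid 0.6 mm at constant force, so this was friction and not yet fence contact. I'll ease z slightly and continue.

Call:
play_rows([
  [-0.05,0,-0.03,0,0,0,0.2],
  [-0.1,0,-0.03,0,0,0,0.2],
  [-0.1,0,-0.03,0,0,0,0.2],
])

```text
time: 18.9
tool_pos: [0.6194, 0.2337, 0.0595]
tool_rot: [-3.138, -0.005, -3.045]
contact_force: [-9.4, -9.2, 9.7]
opening: 0.0357
grip_force: 45.0
```

Call:
play_rows([
  [-0.05,0,0,0,0,0,0.2],
  [-0.1,0,0,0,0,0,0.2],
  [-0.1,0,0,0,0,0,0.2],
])

```text
time: 19.2
tool_pos: [0.6194, 0.2337, 0.0595]
tool_rot: [-3.138, -0.007, -3.045]
contact_force: [-13.0, -10.5, 12.5]
opening: 0.036
grip_force: 45.0
```

```bash
python3 st.py|tail -1
```

```text
tcp stage [34.5 30. ] [0.61944074 0.23370507 0.05951285] [-3.13763415 -0.00681773 -3.04495882] F stage [-13.9  -9.2] 12.5 tq [-1.59  1.86  0.19]
```

Position is now fixed while force rises, so it bears on both fences. The gripper has leaned about 0.4° and there is a small yaw torque, so I'll counter-rotate slightly to keep the block flat and square.

Call:
play_rows([
  [0,0,0,-0.002,-0.004,-0.003,0.2],
  [0,0,0,-0.004,-0.008,-0.006,0.2],
  [0,0,0,-0.004,-0.008,-0.006,0.2],
  [0,0,0,-0.004,-0.008,-0.006,0.2],
])

```text
time: 19.65
tool_pos: [0.6193, 0.2336, 0.0593]
tool_rot: [3.142, 0.001, -3.04]
contact_force: [-12.6, -9.9, 11.3]
opening: 0.0357
grip_force: 45.0
```

```bash
python3 st.py|tail -1
```

```text
tcp stage [34.3 30. ] [0.61925107 0.23362339 0.05931359] [ 3.14150034e+00  6.85398426e-04 -3.03991637e+00] F stage [-13.5  -8.6] 11.3 tq [-1.9   2.01 -0.34]
```

Call:
play_rows([
  [0,0,0,0,0,0.003,0.2],
  [0,0,0,0,0,0.003,0.2],
  [0,0,0,0,0,0.003,0.2],
  [0,0,0,0,0,0.003,0.2],
  [0,0,0,0,0,0.003,0.2],
])

```text
time: 20.2
tool_pos: [0.6193, 0.2336, 0.0593]
tool_rot: [-3.141, 0.001, -3.042]
contact_force: [-12.7, -10.1, 11.0]
opening: 0.0357
grip_force: 45.0
```

```bash
python3 st.py|tail -1; python3 - <<'E'
from h import *
for n in("top","scene"):
    p,d=optics.read_camera(n); P=cloud(n,d); z=P[...,2]
    h=cv2.cvtColor(p,cv2.COLOR_RGB2HSV).astype(int)
    b=(d>0)&(h[...,0]>95)&(h[...,0]<130)&(h[...,1]>90)&(abs(P[...,1]+.28)<.04)&(abs(P[...,0]-.58)<.07)&(z>.07)
    print(n,"plate",rect(P[b][:,:2]),np.median(z[b]).round(4))
E
```

```text
tcp stage [34.3 29.9] [0.61928388 0.23359098 0.05932297] [-3.14145165e+00  7.02337073e-04 -3.04230346e+00] F stage [-13.6  -8.8] 11.0 tq [-1.9   1.96 -0.03]
top plate (array([ 577.2, -278.6]), array([78.6, 12.2]), 7.2) 0.0796
scene plate (array([ 581.9, -276.7]), array([77.5, 10. ]), 8.1) 0.0805
```

Call:
play_rows([
  [0,0.05,0,0,0,0,0.2],
  [0,0.1,0,-0.002,0,0,0.2],
  [0,0.1,0,-0.002,0,0,0.2],
  [0,0.1,0,-0.002,0,0,0.2],
  [0,0.1,0,-0.002,0,0,0.2],
])

```text
time: 20.85
tool_pos: [0.6193, 0.2336, 0.0593]
tool_rot: [3.141, 0.0, -3.042]
contact_force: [-12.4, -13.8, 11.5]
opening: 0.0357
grip_force: 45.0
```

```bash
python3 st.py|tail -1
```

```text
tcp stage [34.3 30. ] [0.61928185 0.23363657 0.05933068] [ 3.14117328e+00  4.54379718e-04 -3.04228471e+00] F stage [-13.6 -12.6] 11.5 tq [-2.57  2.   -0.09]
```

Both fences bear firmly at about 13 N each, and the block is flat and square with no yaw torque. Handing in.

```bash
python3 -c "
from cell import robot
print(robot.hand_in())"
```

```text
the job is handed in; nothing more can be done
None
```

The job is handed in after about 21 s on the robot's clock: the blue plate stands fully down in slot0 and is released, and the block is flat on the stage, still gripped at 45 N and pressed against both fences at about 13 N each; no verdict was returned.

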